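Uncover the empty sweet pan and stock it

ROBOT

A 7-joint arm with a two-finger parallel gripper is mounted at the origin on the work surface. World frame = base frame: x ahead of the robot, y to its left, z up, the work surface at z = 0. Lengths are in m, angles in rad, forces in N, time in s.
With the tool pointing down it reaches from about 0.425 to 0.925 m from the base axis. Payload 6.8 kg.
Tool frame: the origin (TCP) lies midway between the tips of the shut fingers; the grasp point (between the pads) lies 19 mm behind it; x points along the fingers, y is the direction in which the jaws open and shut, and the axes are right-handed (so a half turn about x gives the same grasp; the last joint's range is limited). The gripper opens to 88 mm and grips with 3 to 60 N. Pads are 20 mm wide; open, the fingers measure 115 mm over their backs; the gripper's body (75 mm by 178 mm) begins 61 mm behind the grasp point.
Start: joints at [-1.431, 0.477, 0.022, 1.555, -0.011, 1.109, -0.083], TCP at [0.166, 0.654, 0.223] pointing down, gripper open.
Joint ranges: [-2.96, 2.96], [-0.34, 2.1], [-1.41, 1.46], [0.24, 2.44], [-1.37, 4.51], [0.17, 1.92], [-2.96, 2.96]. Speed limits (rad/s): [2.39, 2.39, 3.14, 3.14, 3.14, 3.14, 3.14].

INTERFACE

Orientations are given as a unit quaternion [x, y, z, w].
In Python, from plant import bot gives the robot as it stands.
- The arm moves only by the shell command python3 -m pendant 'ROWS'. ROWS is JSON, a list that holds one entry, the list of rows, each a list of 7 numbers: the shift along the world's x, y, z in units of 30 mm (1.0 is 30 mm), then the turn, a rotation vector about the world's x, y, z in units of 8 degrees (1.0 is 8 degrees), then the opening, from 0 (shut) to 1 (fully open). A call has 1 to 10 rows; each row is the pose to reach, as a shift and turn from the pose commanded when the call began; what a row does not reach only later rows make up. A row lasts 1/10 s, in which the tool goes at most 50 mm and 8.59 degrees, less where a joint would pass 70% of its speed; a pose out of reach is approached as far as the arm can. A call with a gripper value outside its range is refused whole. The fingers move at their own pace and stop on an object; the grip force is fixed at half the most. Time passes only in rows, so rows that repeat a pose let the fingers close. It gives the time, the measured TCP pose, the force and the opening at its end, in the units of the state.
- bot.sense(): the state, without advancing time (a new reading comes with each control period).
- bot.get_image(name): name is "scene" or "side" or "wrist"; returns (picture, depth): 384x512x3 uint8, red, green, blue; 384x512 float32, m along the optical axis (not along the pixel's ray), 0 where there is no reading.
- bot.calibration(name): a dict with "mtx" (3x3 intrinsics, pixels), "rvec" (rotation vector, rad) and "tvec" (3), from world to camera coordinates, as OpenCV has them; the wrist camera has in their place "tool_from_camera" (4x4, takes a point from camera to tool coordinates, whose origin is the TCP and whose axes are the tool frame's). Camera axes: x right, y down, z forward; pixel columns grow to the right and rows downward; lengths in m; the calibration is good to about 2 mm. A picture is of the moment at which its call begins: read the wrist's pose just before it. calibration takes no time and is no camera call.
- bot.close_job(): hands the job in, once; it reports no verdict.
The state is a dict: "time": time; "q": joint angles; "qvel": joint speeds; "joint_torque": joint torques, N m; "position": TCP position; "tool_rot": TCP orientation; "contact_force": force on the tool from outside, world axes, zero at the start; "wrist_torque": the same for the moment, N m; "grip_width": opening from 0.0 (shut) to 1.0 (fully open).
Only numpy, scipy, OpenCV 4.12 (cv2) and the standard library are available. Lean on these libraries where they do the work, as an engineer would, in place of code of your own. Each camera call takes 0.05 s, during which the arm holds its last target. There are 200 camera calls.

TASK

Take the see-through cover off the empty steel pan by its knob and lay it flat in the middle of the wooden board. Then lay the long box of nougat, the way up it is now, flat on the floor of the uncovered pan. Set both down rather than letting them fall.

Things in the scene. Friction and masses are not known exactly. Their poses are not given: they have to be found in the camera images.
- cover: See-through, slightly milky plastic food cover, a rectangular hood 190 x 170 mm over its thin aluminium rim, lying loose on the rim of the empty pan (about 0.3 kg). Origin: centre of its underside, which rests on the pan's rim; x along the 190 mm side, z up. The hood's flat top is 49 mm above the origin; in its middle stands a round steel knob, 26 mm in diameter and 36 mm tall (49 to 85 mm above the origin), the place to grip it.
- pan: Empty steel counter pan, fixed, 200 x 180 mm over the flange and 50 mm high; the one under the cover (another of the same shape is uncovered and full of sweets). Origin: centre of its underside, on the counter; x along the 200 mm side, y along the 180 mm side, z up. Inside it is 174 mm (x) by 154 mm (y), its floor 3 mm above the origin.
- board: Plain wooden board lying fixed on the counter, 230 x 220 x 15 mm, free of things. Origin: centre of its underside; x along the 230 mm side, z up; its top is 15 mm above the origin.
- nougat: Long brick-shaped cardboard box of nougat, 100 x 40 x 40 mm, with a paper band round its middle (about 0.2 kg), lying on the counter on the robot's side of the pans. Near it stand a square box 66 x 66 x 40 mm of the same cardboard and a round tin, which are not needed. Origin: centre of its underside; x along the 100 mm length, y across its 40 mm width, z up.
There are look-alikes about, which are no part of the job. Leave any purple, red or turquoise look-alike of the nougat alone.

How it is judged:
On the way, in this order (a step that is already met when the one before it is completed fails the run):
1. the cover lies flat in the middle of the board, let go (horizontal distance between cover and board below 0.04 m and z of cover in the frame of board below 0.022 m and angle between cover's own z axis and vertical below 0.12 rad and contact force between cover and the fingers below 0.1 N), for 0.2 s.
2. the nougat box lies flat on the floor of the pan (z of nougat in the frame of pan below 0.012 m and x of nougat in the frame of pan between -0.087 and 0.087 m and y of nougat in the frame of pan between -0.077 and 0.077 m and angle between nougat's own z axis and vertical below 0.17 rad), for 0.1 s.
At the end, for the whole second after the job is handed in: The cover lies upright and flat (within 7 degrees) on the wooden board, its centre within 40 mm of the board's centre; the nougat box lies inside the uncovered pan, on its floor (underside less than 12 mm above the pan's underside), right way up within 10 degrees; both are at rest (all of step 2 and horizontal distance between cover and board below 0.04 m and z of cover in the frame of board below 0.022 m and angle between cover's own z axis and vertical below 0.12 rad and linear speed of each of nougat, cover below 0.03 m/s); the robot touches nothing.
It fails at once if the cover is dropped (falls free faster than 0.65 m/s, a drop of about 20 mm) (linear speed of cover above 0.65 m/s and contact force between cover and the fingers below 0.1 N).
It fails at once if the nougat box is dropped (falls free faster than 0.65 m/s, a drop of about 20 mm) (linear speed of nougat above 0.65 m/s and contact force between nougat and the fingers below 0.1 N).
It also fails if it takes over 70 s, if anything falls off the work surface, if the arm or the gripper's body presses on something with over 40 N, if the wrist force passes 120 N, or if a joint passes its speed limit or range.

## Working session

There is one attempt and no reset: what is moved stays moved. The work goes in short steps, Python scripts to look and compute and a shell command to move; the robot and the scene stay as the last step left them, time stands still between calls to the robot, and variables do not carry over. Pictures are saved under pics/ and viewed, about 8 in all and at most 12, crops included, and the job is handed in when it is done.

```bash
mkdir -p pics
cat > h.py <<'E'
import numpy as np, cv2
from plant import bot
from scipy.spatial.transform import Rotation as R
def grab(n):
    s=bot.sense(); im,d=bot.get_image(n); c=bot.calibration(n); K=np.array(c["mtx"])
    if n=="wrist":
        T=np.eye(4); T[:3,:3]=R.from_quat(s["tool_rot"]).as_matrix(); T[:3,3]=s["position"]
        T=T@np.array(c["tool_from_camera"])
    else:
        M=np.eye(4); M[:3,:3]=cv2.Rodrigues(np.array(c["rvec"],float))[0]; M[:3,3]=np.ravel(c["tvec"]); T=np.linalg.inv(M)
    v,u=np.mgrid[:384,:512]
    r=np.stack([(u-K[0,2])/K[0,0],(v-K[1,2])/K[1,1],np.ones(u.shape)],-1)
    P=(r*d[...,None])@T[:3,:3].T+T[:3,3]
    P[d==0]=np.nan
    return im,d,P,r@T[:3,:3].T,T[:3,3]
def save(n,im,f=1): cv2.imwrite("pics/"+n,cv2.resize(im[...,::-1],None,fx=f,fy=f))
E
python3 - <<'E'
from h import *
a=grab("scene"); b=grab("side")
np.savez("s.npz",im=a[0],P=a[2],r=a[3],o=a[4]); np.savez("d.npz",im=b[0],P=b[2],r=b[3],o=b[4])
save("scene.png",a[0],1.5); save("side.png",b[0],1.5)
s=bot.sense(); print(s["time"],s["position"],s["tool_rot"]); print(a[4],b[4])
print(R.from_quat(s["tool_rot"]).as_matrix().round(3))
E
```

```text
0.1 [0.16540873 0.653865   0.2217708 ] [ 0.08678039  0.70172605 -0.08795309  0.70165089]
[ 0.96730441 -0.08504079  0.68463675] [0.34458899 0.57574026 0.75565491]
[[-0.     0.245  0.969]
 [-0.002  0.969 -0.245]
 [-1.    -0.002  0.   ]]
```

View pics/scene.png

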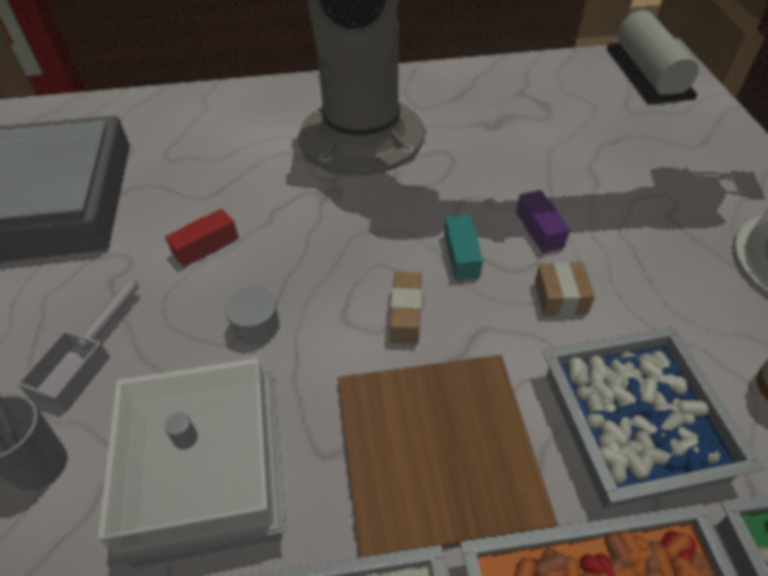

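View pics/side.png

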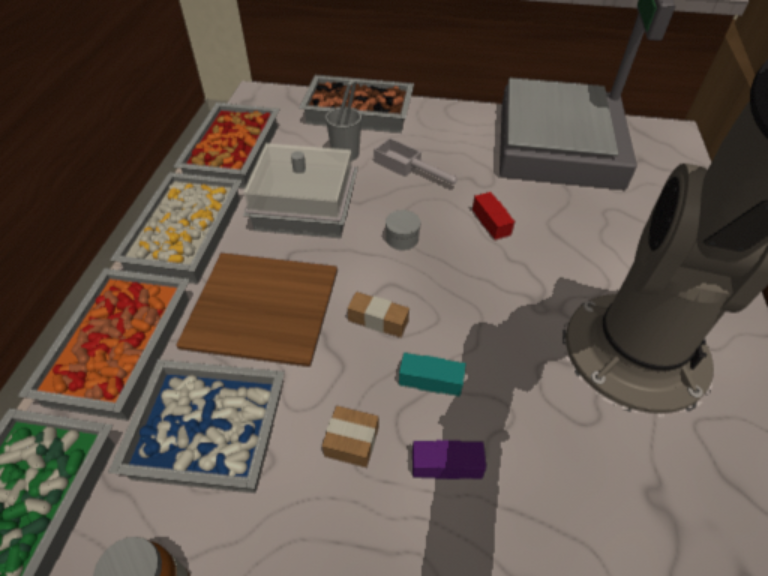

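The scene view shows the covered pan at left (knob at about (178,428)), the board at about (445,455) and the banded nougat at about (406,306). The side view agrees: knob (298,160), board (260,305), nougat (378,314).

Run:
```python
from h import *
for f,boxes in (("s.npz",dict(board=(335,350,560,560,.008,.022),nougat=(380,262,430,350,.034,.046),knob=(155,400,200,450,.112,.16),cover=(95,350,275,545,.045,.2),pan=(95,350,290,560,.03,.052))),
 ("d.npz",dict(board=(175,250,340,365,.008,.022),nougat=(340,285,415,340,.034,.046),knob=(283,145,312,175,.112,.16),cover=(240,140,360,215,.045,.2),pan=(240,140,360,240,.03,.052)))):
    z=np.load(f); P=z["P"]
    for n,(a,b,c,d,l,h) in boxes.items():
        Q=P[int(b/1.5):int(d/1.5),int(a/1.5):int(c/1.5)].reshape(-1,3); Q=Q[(Q[:,2]>l)&(Q[:,2]<h)]
        if len(Q)<5: print(f,n,len(Q)); continue
        print(f,n,len(Q),np.median(Q,0).round(4),Q[:,2].max().round(3),[np.round(x,4) for x in cv2.minAreaRect((Q[:,:2]*1000).astype(np.float32))])
    if f=="s.npz": px=(178,418)
    else: px=(298,155)
    r=z["r"][int(px[1]/1.5),int(px[0]/1.5)];o=z["o"]; print("knobtop ray",o+r*(.135-o[2])/r[2])
```

```text
s.npz board 14759 [0.6665 0.0114 0.0171] 0.021 [array([649.0242,  40.354 ]), array([231.1151, 274.0731]), np.float64(0.4734)]
s.npz nougat 754 [0.4467 0.0081 0.0422] 0.045 [array([440.5918,   9.0193]), array([ 40.3467, 100.4152]), np.float64(77.6288)]
s.npz knob 340 [ 0.6482 -0.2587  0.1361] 0.14 [array([ 644.0273, -260.9543]), array([25.2783, 24.715 ]), np.float64(46.5914)]
s.npz cover 12930 [ 0.6652 -0.2533  0.101 ] 0.14 [array([ 640.7122, -256.5635]), array([201.442 , 170.9199]), np.float64(1.9319)]
s.npz pan 309 [ 0.7215 -0.1767  0.0512] 0.052 [array([ 596.4351, -287.7881]), array([293.047 , 230.6916]), np.float64(2.5009)]
knobtop ray [ 0.63662727 -0.26034538  0.135     ]
d.npz board 5837 [0.6475 0.029  0.0139] 0.022 [array([679.0628,  14.2049]), array([294.5862, 226.2307]), np.float64(0.1128)]
d.npz nougat 517 [0.4368 0.0137 0.0388] 0.043 [array([438.6007,  11.2656]), array([ 43.8715, 101.2303]), np.float64(76.555)]
d.npz knob 88 [ 0.6391 -0.2516  0.1298] 0.136 [array([ 640.619 , -256.5058]), array([24.1214, 23.1159]), np.float64(40.8001)]
d.npz cover 3245 [ 0.6351 -0.2377  0.0969] 0.136 [array([ 670.3031, -298.8412]), array([266.9161, 274.6851]), np.float64(9.3021)]
d.npz pan 747 [ 0.656  -0.2756  0.0475] 0.052 [array([ 678.3918, -300.8571]), array([276.9105, 286.5838]), np.float64(5.6774)]
knobtop ray [ 0.64104414 -0.25809127  0.135     ]
```

Run:
```python
from h import *
for f,(a,b,c,d) in (("s.npz",(330,350,565,560)),("d.npz",(170,245,345,368))):
    z=np.load(f); a,b,c,d=[int(v/1.5) for v in(a,b,c,d)]
    hsv=cv2.cvtColor(z["im"],cv2.COLOR_RGB2HSV)[b:d,a:c]; m=((hsv[...,1]>85)&(hsv[...,0]<20)).astype(np.uint8)
    m=cv2.morphologyEx(m,cv2.MORPH_OPEN,np.ones((5,5)))
    n,l,s,ct=cv2.connectedComponentsWithStats(m); k=1+s[1:,4].argmax(); m=l==k
    r=z["r"][b:d,a:c][m];o=z["o"]; X=o+r*((.015-o[2])/r[:,2])[:,None]
    print(f,m.sum(),cv2.minAreaRect((X[:,:2]*1000).astype(np.float32)))
print(R.from_quat(bot.sense()["tool_rot"]).as_matrix()[:2,1], bot.sense()["position"])
```

```text
s.npz 14407 ((651.6376342773438, 13.677169799804688), (229.9497528076172, 217.7389678955078), 0.542239785194397)
d.npz 5741 ((646.2791748046875, 19.36200714111328), (229.55789184570312, 223.41322326660156), 0.4172329306602478)
[0.24521685 0.96946683] [0.16540873 0.653865   0.2217708 ]
```

```bash
python3 -m pendant '[[[1.5,-1,0,0,0,0,1],[3,-2,0,0,0,0,1],[4.3,-3.2,0,0,0,0,1],[5.5,-4.5,0,0,0,0,1],[6.6,-5.8,0,0,0,0,1],[7.6,-7,0,0,0,0,1],[8.5,-8.2,0,0,0,0,1],[9.3,-9.2,0,0,0,0,1],[10,-10,0,0,0,0,1],[10,-10,0,0,0,0,1]]]'; python3 -c "from plant import bot; print(bot.sense()['q'])"
```

```text
time: 1.1
position: [0.4693, 0.3488, 0.2226]
tool_rot: [0.09, 0.701, -0.091, 0.702]
contact_force: [-0.2, -0.0, 0.5]
grip_width: 1.003
[-0.86682864  0.32938662  0.15051753  1.78587922 -0.05342093  1.03102931
  0.6173987 ]
```

```bash
python3 -m pendant '[[[0.4,-1.3,0,0,0,0,1],[0.8,-2.7,0,0,0,0,1],[1.2,-4,0,0,0,0,1],[1.6,-5.4,0,0,0,0,1],[2,-6.7,0,0,0,0,1],[2.4,-8,0,0,0,0,1],[2.8,-9.4,0,0,0,0,1],[3.2,-10.7,0,0,0,0,1],[3.6,-12,0,0,0,0,1],[4,-13.3,0,0,0,0,1]]]'; python3 -m pendant '[[[0.3,-1.2,0,0,0,0,1],[0.7,-2.4,0,0,0,0,1],[1,-3.6,0,0,0,0,1],[1.4,-4.8,0,0,0,0,1],[1.7,-5.8,0,0,0,0,1],[1.7,-6,0,0,0,0,1],[1.7,-6,0,0,0,0,1]]]'
python3 - <<'E'
from h import *
s=bot.sense(); print(s["q"],s["position"],R.from_quat(s["tool_rot"]).as_matrix().round(3).tolist())
a=grab("wrist"); save("w1.png",a[0]); P=a[2].reshape(-1,3)
Q=P[(P[:,2]>.118)&(P[:,2]<.145)&(np.hypot(P[:,0]-.642,P[:,1]+.259)<.04)]; print(len(Q),Q[:,2].max())
T=Q[Q[:,2]>np.median(Q[:,2])-.004]; print(len(T),cv2.minEnclosingCircle((T[:,:2]*1000).astype(np.float32)),np.median(T,0))
E
```

```text
time: 2.1
position: [0.5857, -0.045, 0.2224]
tool_rot: [0.087, 0.702, -0.087, 0.702]
contact_force: [0.2, 1.1, -0.1]
grip_width: 0.999
time: 2.8
position: [0.6362, -0.225, 0.222]
tool_rot: [0.088, 0.702, -0.088, 0.701]
contact_force: [0.4, -0.5, 0.0]
grip_width: 1.001
[-0.00854985  0.49627528  0.36885201  1.57423979 -0.19284877  1.10836053
  1.72775645] [ 0.63622871 -0.22496929  0.22195809] [[-0.001, 0.247, 0.969], [0.0, 0.969, -0.247], [-1.0, -0.0, -0.001]]
617 0.13637880460800625
515 ((642.4741821289062, -258.96466064453125), 12.739047050476074) [ 0.64181356 -0.25851064  0.13451788]
```

View pics/w1.png

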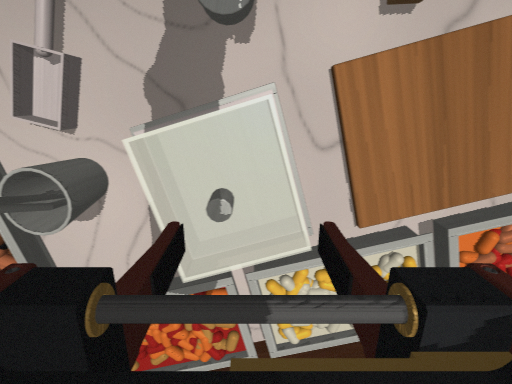

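```bash
python3 - <<'E'
from h import *
for f in("s.npz","d.npz"):
    P=np.load(f)["P"].reshape(-1,3); d=P[:,:2]-[.642,-.259]
    j=d@[.247,.969]; k=d@[.969,-.247]
    m=(P[:,2]>.14)&(P[:,2]<.5)&(abs(j)<.17)&(abs(k)<.12); print(f,m.sum(),P[m][::20].round(3)[:10],P[m].max(0) if m.any() else 0, j[m].max() if m.any() else 0)
E
python3 -m pendant '[[[0.2,-1.1,0,0,0,0,1],[0.2,-1.13,-1,0,0,0,1],[0.2,-1.13,-2,0,0,0,1],[0.2,-1.13,-2,0,0,0,1]]]'
```

```text
s.npz 2 [[ 0.635 -0.265  0.14 ]] [ 0.64336195 -0.26501716  0.1402894 ] -0.007488275675177607
d.npz 0 [] 0 0
time: 3.25
position: [0.6403, -0.2544, 0.1583]
tool_rot: [0.087, 0.705, -0.085, 0.699]
contact_force: [-0.4, 0.6, 0.5]
grip_width: 0.999
```

```bash
python3 -m pendant '[[[0,0,-0.5,0,0,0,1],[0,0,-1,0,0,0,1],[0,0,-1.4,0,0,0,1],[0,0,-1.7,0,0,0,1],[0,0,-1.8,0,0,0,1],[0,0,-1.8,0,0,0,1],[0,0,-1.8,0,0,0,1]]]'
```

```text
time: 3.95
position: [0.6429, -0.2588, 0.1092]
tool_rot: [0.087, 0.701, -0.088, 0.702]
contact_force: [0.5, -0.6, -0.7]
grip_width: 1.004
```

Grip low on the knob (2 mm lower), and then lift gently.

```bash
python3 -m pendant '[[[0,0,-0.1,0,0,0,1],[0,0,-0.1,0,0,0,0],[0,0,-0.1,0,0,0,0],[0,0,-0.1,0,0,0,0],[0,0,-0.1,0,0,0,0],[0,0,-0.1,0,0,0,0],[0,0,-0.1,0,0,0,0],[0,0,-0.1,0,0,0,0],[0,0,-0.1,0,0,0,0],[0,0,-0.1,0,0,0,0]]]';python3 -m pendant '[[[0,0,0.3,0,0,0,0],[0,0,0.8,0,0,0,0],[0,0,1.4,0,0,0,0],[0,0,2,0,0,0,0],[0,0,2.4,0,0,0,0],[0,0,2.6,0,0,0,0],[0,0,2.6,0,0,0,0],[0,0,2.6,0,0,0,0]]]'
```

```text
time: 4.95
position: [0.6425, -0.2588, 0.1057]
tool_rot: [0.087, 0.702, -0.088, 0.702]
contact_force: [-0.9, -0.3, 0.5]
grip_width: 0.288
time: 5.75
position: [0.6422, -0.2582, 0.183]
tool_rot: [0.087, 0.702, -0.087, 0.701]
contact_force: [-0.1, 0.5, -3.9]
grip_width: 0.293
```

```bash
python3 -m pendant '[[[0,0.4,0,0,0,0,0],[0,1.2,0,0,0,0,0],[0.1,2.3,0,0,0,0,0],[0.1,3.6,0,0,0,0,0],[0.1,4.9,0,0,0,0,0],[0.2,6.2,0,0,0,0,0],[0.2,7.4,0,0,0,0,0],[0.2,8.4,0,0,0,0,0],[0.2,9,0,0,0,0,0],[0.2,9.17,0,0,0,0,0]]]';python3 -m pendant '[[[0,0,0,0,0,0,0],[0,0,0,0,0,0,0],[0,0,0,0,0,0,0]]]'
python3 - <<'E'
from h import *
a=grab("side"); b=grab("scene"); save("s2.png",np.hstack([a[0],b[0]]),.78)
np.savez("s2.npz",im=b[0],P=b[2],r=b[3],o=b[4]); np.savez("d2.npz",im=a[0],P=a[2],r=a[3],o=a[4])
print(bot.sense()["position"])
E
```

```text
time: 6.75
position: [0.6481, 0.0201, 0.183]
tool_rot: [0.086, 0.702, -0.086, 0.701]
contact_force: [0.2, -0.3, -3.4]
grip_width: 0.287
time: 7.05
position: [0.6485, 0.0141, 0.1837]
tool_rot: [0.088, 0.701, -0.089, 0.702]
contact_force: [0.3, -1.0, -3.7]
grip_width: 0.288
[0.64856345 0.01485191 0.18373659]
```

View pics/s2.png

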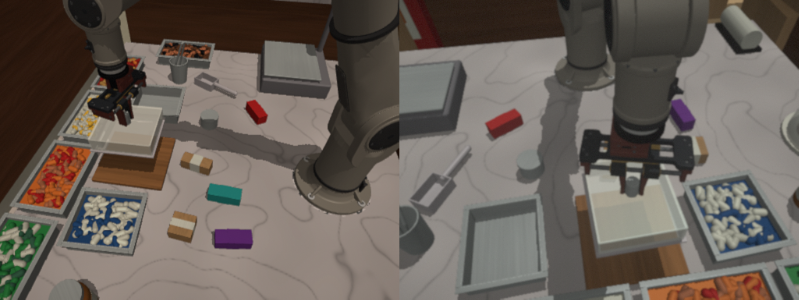

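The cover hangs level from the gripper over the board, and the pan is empty. Next I lower it.

```bash
python3 -m pendant '[[[0,0,-0.4,0,0,0,0],[0,0,-1,0,0,0,0],[0,0,-1.7,0,0,0,0],[0,0,-2.4,0,0,0,0],[0,0,-2.9,0,0,0,0],[0,0,-3.2,0,0,0,0],[0,0,-3.4,0,0,0,0],[0,0,-3.5,0,0,0,0],[0,0,-3.55,0,0,0,0],[0,0,-3.55,0,0,0,0]]]';python3 -m pendant '[[[0,0,-0.06,0,0,0,0],[0,0,-0.12,0,0,0,0],[0,0,-0.18,0,0,0,0],[0,0,-0.18,0,0,0,0],[0,0,-0.18,0,0,0,0]]]'
python3 - <<'E'
from h import *
z=np.load("s2.npz"); P=z["P"].reshape(-1,3)
for f in("s2.npz","d2.npz"):
    P=np.load(f)["P"].reshape(-1,3); m=(P[:,2]>.044)&(P[:,2]<.056)&(abs(P[:,0]-.642)<.125)&(abs(P[:,1]+.259)<.115)
    print(f,m.sum(),cv2.minAreaRect((P[m][:,:2]*1000).astype(np.float32)))
    m=(P[:,2]<.012)&(abs(P[:,0]-.642)<.06)&(abs(P[:,1]+.259)<.05); print(m.sum(),np.median(P[m],0))
E
```

```text
time: 8.15
position: [0.6489, 0.0166, 0.0777]
tool_rot: [0.087, 0.701, -0.087, 0.702]
contact_force: [0.2, 0.2, -4.0]
grip_width: 0.291
time: 8.65
position: [0.6485, 0.0166, 0.0717]
tool_rot: [0.087, 0.702, -0.087, 0.702]
contact_force: [0.5, 1.1, -3.2]
grip_width: 0.292
s2.npz 3535 ((641.0634765625, -260.4293212890625), (201.82179260253906, 180.4169464111328), 2.40340518951416)
3651 [ 0.64674697 -0.25966317  0.00528318]
d2.npz 439 ((639.533935546875, -258.6256103515625), (199.00242614746094, 184.47720336914062), 2.4250030517578125)
424 [ 0.62970007 -0.27902838  0.00186261]
```

```bash
python3 -m pendant '[[[0,0,-0.04,0,0,0,0],[0,0,-0.06,0,0,0,0],[0,0,-0.06,0,0,0,0],[0,0,-0.06,0,0,0,0]]]'
```

```text
time: 9.05
position: [0.6488, 0.0166, 0.0706]
tool_rot: [0.088, 0.702, -0.087, 0.702]
contact_force: [-1.8, 0.7, 4.9]
grip_width: 0.291
```

Contact force has reversed (+5 N), so the cover is resting on the board and I release it.

```bash
python3 -m pendant '[[[0,0,0,0,0,0,0.5],[0,0,0,0,0,0,0.8],[0,0,0,0,0,0,1],[0,0,0,0,0,0,1],[0,0,0,0,0,0,1],[0,0,0,0,0,0,1],[0,0,0.5,0,0,0,1],[0,0,1.2,0,0,0,1],[0,0,2.2,0,0,0,1],[0,0,3.4,0,0,0,1]]]'
python3 - <<'E'
from h import *
s=bot.sense();print(s["grip_width"],s["position"],R.from_quat(s["tool_rot"]).as_matrix()[:,1])
for f in("s.npz",):pass
b=grab("scene"); P=b[2].reshape(-1,3); m=(P[:,2]>.08)&(P[:,2]<.108)&(np.hypot(P[:,0]-.649,P[:,1]-.0165)<.03); Q=P[m]
if m.sum()>5: print(m.sum(),Q[:,2].max(),cv2.minEnclosingCircle((Q[:,:2]*1000).astype(np.float32)))
E
```

```text
time: 10.05
position: [0.6479, 0.0165, 0.1733]
tool_rot: [0.087, 0.702, -0.088, 0.701]
contact_force: [1.1, -0.3, 0.6]
grip_width: 1.004
1.0043326577545175 [0.64794128 0.016489   0.17325455] [ 2.45425122e-01  9.69415404e-01 -5.33695668e-04]
264 0.10445966200333423 ((649.9854736328125, 14.952856063842773), 13.046382904052734)
```

```bash
python3 -m pendant '[[[0,0,0.5,0,0,0,1],[-1,0,0.5,0,0,0,1],[-2.3,-0.1,0.5,0,0,0.1,1],[-3.6,-0.1,0.4,0,0,0.15,1],[-4.8,-0.2,0.2,0,0,0.15,1],[-5.8,-0.2,0,0,0,0.15,1],[-6.6,-0.22,0,0,0,0.15,1],[-6.97,-0.22,0,0,0,0.15,1],[-6.97,-0.22,0,0,0,0.15,1],[-6.97,-0.22,0,0,0,0.15,1]]]'
python3 - <<'E'
from h import *
a=grab("wrist"); save("w2.png",a[0]); s=bot.sense();print(s["position"],s["tool_rot"])
P=a[2].reshape(-1,3); m=(P[:,2]>.03)&(P[:,2]<.047)&(np.hypot(P[:,0]-.44,P[:,1]-.01)<.08);Q=P[m]
print(m.sum(),np.median(Q,0),cv2.minAreaRect((Q[:,:2]*1000).astype(np.float32)))
b=grab("scene"); save("s3.png",b[0]); np.savez("s3.npz",im=b[0],P=b[2])
y=R.from_quat(s["tool_rot"]).as_matrix()[:,1];print(np.degrees(np.arctan2(y[1],y[0])))
E
```

```text
time: 11.1
position: [0.4408, 0.0102, 0.1726]
tool_rot: [0.08, 0.702, -0.08, 0.703]
contact_force: [0.1, 0.7, 0.6]
grip_width: 1.003
[0.44100582 0.01019363 0.17245869] [ 0.08011414  0.70200446 -0.07992017  0.70312462]
3122 [0.4348948  0.01228112 0.03974351] ((439.2104797363281, 11.229185104370117), (39.82167053222656, 99.69242858886719), 78.1852798461914)
77.00484455045012
```

View pics/w2.png

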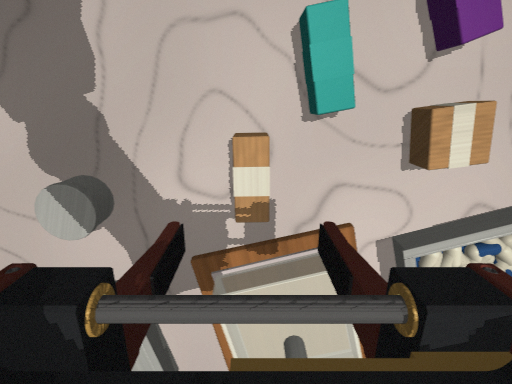

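View pics/s3.png

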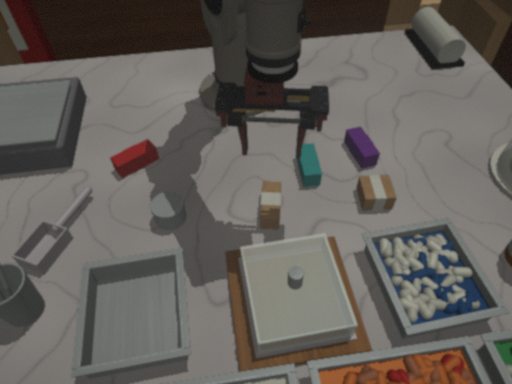

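The cover sits centred on the board (knob (295,275) in the scene view), and the nougat is under the gripper (band at (251,182) in the wrist view). Now I descend and grasp.

```bash
python3 -m pendant '[[[-0.05,0.03,-0.6,0,0,0.12,1],[-0.05,0.03,-1.5,0,0,0.12,1],[-0.05,0.03,-2.5,0,0,0.12,1],[-0.05,0.03,-3.5,0,0,0.12,1],[-0.05,0.03,-4.3,0,0,0.12,1],[-0.05,0.03,-4.9,0,0,0.12,1],[-0.05,0.03,-5.2,0,0,0.12,1],[-0.05,0.03,-5.35,0,0,0.12,1],[-0.05,0.03,-5.35,0,0,0.12,1],[-0.05,0.03,-5.35,0,0,0.12,1]]]';python3 -m pendant '[[[0,0,0,0,0,0,0.4],[0,0,0,0,0,0,0.2],[0,0,0,0,0,0,0],[0,0,0,0,0,0,0],[0,0,0,0,0,0,0],[0,0,0,0,0,0,0],[0,0,0,0,0,0,0],[0,0,0,0,0,0,0]]]'
```

```text
time: 12.2
position: [0.4386, 0.0109, 0.012]
tool_rot: [0.074, 0.703, -0.074, 0.704]
contact_force: [0.0, -0.4, -0.5]
grip_width: 1.001
time: 13.0
position: [0.4379, 0.0109, 0.0115]
tool_rot: [0.074, 0.703, -0.074, 0.703]
contact_force: [-0.2, 0.2, 0.5]
grip_width: 0.453
```

```bash
python3 -m pendant '[[[0,0,0.3,0,0,0,0],[0,0,0.9,0,0,0,0],[0,0,1.8,0,0,0,0],[0,0,2.8,0,0,0,0],[0,0,3.8,0,0,0,0],[0,0,4.6,0,0,0,0],[0,0,4.95,0,0,0,0],[0,-0.5,5,0,0,0,0],[0.3,-1.4,5,0,0,0,0],[0.8,-2.4,5,0,0,0.3,0]]]';python3 -m pendant '[[[0.6,-1,0,0,0,0.3,0],[1.4,-2,0,0,0,0.6,0],[2.4,-3,0,0,0,1,0],[3.4,-4,0,0,0,1.3,0],[4.4,-5,0,0,0,1.5,0],[5.2,-5.8,0,0,0,1.5,0],[5.7,-6.3,0,0,0,1.5,0],[5.95,-6.62,0,0,0,1.5,0],[5.95,-6.62,0,0,0,1.5,0],[5.95,-6.62,0,0,0,1.5,0]]]'
python3 - <<'E'
from h import *
a=grab("wrist"); save("w3.png",a[0]); s=bot.sense();print(s["position"],s["q"])
y=R.from_quat(s["tool_rot"]).as_matrix()[:,1];print(np.degrees(np.arctan2(y[1],y[0])))
P=a[2].reshape(-1,3); m=(P[:,2]>.044)&(P[:,2]<.056)&(abs(P[:,0]-.6405)<.12)&(abs(P[:,1]+.2595)<.11);Q=P[m]
print(m.sum(),cv2.minAreaRect((Q[:,:2]*1000).astype(np.float32)))
E
```

```text
time: 14.0
position: [0.4609, -0.0611, 0.161]
tool_rot: [0.059, 0.705, -0.058, 0.704]
contact_force: [-0.2, -0.3, -1.5]
grip_width: 0.454
time: 15.0
position: [0.6395, -0.2588, 0.1608]
tool_rot: [-0.014, 0.708, 0.015, 0.706]
contact_force: [-0.0, 0.6, -1.7]
grip_width: 0.456
[ 0.63960503 -0.2583806   0.16107377] [ 0.03957341  0.58138726  0.3754309   1.59124831 -0.23994612  1.01631246
  2.09890533]
92.40180775833565
7326 ((637.0774536132812, -258.75408935546875), (191.7453155517578, 180.46632385253906), 2.366042137145996)
```

View pics/w3.png

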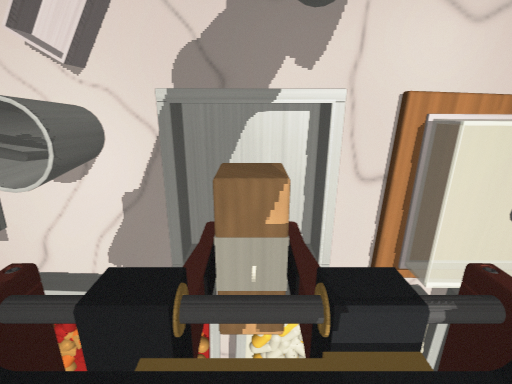

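The nougat is held square above the pan (pan 155–345 px across, box centred at about x=252). Next I lower it.

```bash
python3 -m pendant '[[[0,0,-0.5,0,0,0,0],[0,0,-1.3,0,0,0,0],[0,0,-2.2,0,0,0,0],[0,0,-3,0,0,0,0],[0,0,-3.7,0,0,0,0],[0,0,-4.2,0,0,0,0],[0,0,-4.5,0,0,0,0],[0,0,-4.65,0,0,0,0],[0,0,-4.7,0,0,0,0],[0,0,-4.7,0,0,0,0]]]';python3 -m pendant '[[[0,0,-0.05,0,0,0,0],[0,0,-0.1,0,0,0,0],[0,0,-0.15,0,0,0,0],[0,0,-0.15,0,0,0,0],[0,0,-0.15,0,0,0,0]]]'
```

```text
time: 16.05
position: [0.6409, -0.2599, 0.0211]
tool_rot: [-0.015, 0.707, 0.014, 0.707]
contact_force: [0.5, 0.0, -2.1]
grip_width: 0.454
time: 16.55
position: [0.6404, -0.2597, 0.016]
tool_rot: [-0.015, 0.707, 0.015, 0.707]
contact_force: [-0.1, 0.2, -1.5]
grip_width: 0.455
```

```bash
python3 -m pendant '[[[0,0,-0.04,0,0,0,0],[0,0,-0.08,0,0,0,0],[0,0,-0.08,0,0,0,0],[0,0,-0.08,0,0,0,0]]]'
```

```text
time: 16.95
position: [0.6407, -0.2598, 0.0146]
tool_rot: [-0.015, 0.707, 0.015, 0.707]
contact_force: [-2.0, 1.2, 4.7]
grip_width: 0.456
```

Contact (+5 N). I release partway (fingers stay clear of the walls) and rise.

```bash
python3 -m pendant '[[[0,0,0,0,0,0,0.6],[0,0,0,0,0,0,0.75],[0,0,0,0,0,0,0.75],[0,0,0,0,0,0,0.75],[0,0,0,0,0,0,0.75],[0,0,0.4,0,0,0,0.75],[0,0,1.2,0,0,0,0.75],[0,0,2.4,0,0,0,0.75],[0,0,3.8,0,0,0,0.75],[0,0,5,0,0,0,0.75]]]';python3 -m pendant '[[[-0.7,0,0.5,0,0,0,0.75],[-2,0,1,0,0,0,0.75],[-3,0,1.2,0,0,0,0.75],[-3.5,0,1.2,0,0,0,0.75],[-3.5,0,1.2,0,0,0,0.75]]]'
python3 - <<'E'
from h import *
b=grab("scene"); save("s4.png",b[0],1.4); P=b[2].reshape(-1,3)
m=(P[:,2]>.034)&(P[:,2]<.054)&(abs(P[:,0]-.6405)<.065)&(abs(P[:,1]+.2595)<.05);Q=P[m]
print(m.sum(),np.median(Q,0),cv2.minAreaRect((Q[:,:2]*1000).astype(np.float32)))
m=(P[:,2]>.085)&(P[:,2]<.108)&(np.hypot(P[:,0]-.649,P[:,1]-.0165)<.03);Q=P[m];print(m.sum(),Q.mean(0),Q[:,2].max())
E
```

```text
time: 17.95
position: [0.6407, -0.2601, 0.1666]
tool_rot: [-0.015, 0.706, 0.014, 0.708]
contact_force: [1.2, -0.3, 0.2]
grip_width: 0.749
time: 18.45
position: [0.5336, -0.2605, 0.201]
tool_rot: [-0.014, 0.707, 0.014, 0.707]
contact_force: [0.4, -0.4, -0.1]
grip_width: 0.751
1430 [ 0.64885979 -0.25940138  0.04514146] ((642.8460693359375, -260.6995849609375), (100.66339111328125, 41.146026611328125), 2.025707483291626)
243 [0.65288331 0.01391696 0.0989747 ] 0.10484432790761966
```

View pics/s4.png

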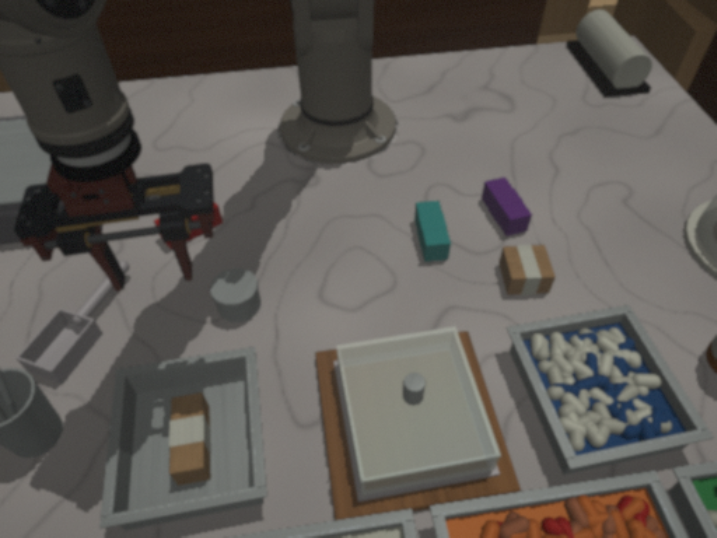

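The box lies in the middle of the pan (188,438), the cover lies flat on the board (knob (413,388)), and the gripper is clear of both.

```bash
python3 -c "
from plant import bot
print(bot.close_job())"
```

```text
the job is handed in; nothing more can be done
None
```

I lifted the cover by its knob and set it down in the middle of the wooden board. Then I gripped the nougat box and set it on the floor of the uncovered pan. The job was handed in at about 18.5 s of the 70 s allowed, and no verdict was reported.

- **Cover:** its knob measures within about 5 mm of the board's centre. It looks flat in the last picture, and the height of the knob's top matches a cover lying on the board.
- **Nougat:** it lies about 3 mm from the pan's centre, the way up it was. Its top reads about 45 mm above the counter, against 43 mm expected, which is within the camera's error. So it is on the floor.
- **Setting down:** in both cases I opened the fingers only after the force reading reversed to about +5 N, showing the object was resting.
- **Gripper:** it ended clear of everything, with force readings near zero.

No check failed or disagreed.

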